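# Hook the parts tray up to the fence

## Robot

A 6-joint arm with a two-finger parallel gripper is mounted at the origin on the work surface. World frame = base frame: x ahead of the robot, y to its left, z up, the work surface at z = 0. Lengths are in m, angles in rad, forces in N, time in s.
With the tool pointing down it reaches from about 0.425 to 0.95 m from the base axis. Payload 3.5 kg.
Tool frame: the origin (TCP) lies between the finger pads; the fingertips stand 17 mm ahead of it and the grasp point (between the pads) lies 2 mm behind it (ctrl.tip_reach is the distance from the TCP to the fingertips, in m); z points along the fingers, y is the direction in which the jaws open and shut (so a half turn about z gives the same grasp; the last joint's range is limited). The gripper opens to 85 mm and grips with 20 to 120 N. Pads are 22 mm wide; open, the fingers measure 114 mm over their backs; the gripper's body (76 mm by 85 mm) begins 54 mm behind the grasp point. The pads swing forward as they close: fully open they stand 13 mm farther back than shut.
Start: joints at [-1.255, 0.286, 1.577, -0, 1.279, -0.15], TCP at [0.303, -0.603, 0.248] pointing down, gripper open.
Joint ranges: [-2.77, 2.77], [-0.9, 2.22], [0.21, 2.48], [-1.53, 4.67], [0.24, 2.81], [-2.84, 2.84]. Speed limits (rad/s): [2.79, 2.79, 3.14, 3.14, 3.14, 3.14].

## Interface

Orientations are given as a unit quaternion [x, y, z, w].
In Python, from plant import monitor, imaging, workorder, ctrl gives the robot as it stands.
- The arm moves only by the tool send_rows, never from a script. Its argument "rows" is a list of rows, each a list of 4 numbers: the shift along the world's x, y, z normalised to -1 to 1, where 1 is 0.3 m, then the turn about the world's z normalised to -1 to 1, where 1 is 360 degrees. A call has 1 to 20 rows; each row is the pose to reach, as a shift and turn from the pose commanded when the call began, turning the shorter way round; what a row does not reach only later rows make up. A row lasts 1/8 s, in which the tool goes at most 62.5 mm and 10.7 degrees, less where a joint would pass 70% of its speed; a pose out of reach is approached as far as the arm can. A call with a number of a shift or a turn outside -1 to 1 is refused whole. A call with a gripper value outside its range is refused whole. "jaw" is the closure, from 0 (fully open) to 1 (shut), set as the call begins (left out, the last holds). The fingers move at their own pace and stop on an object; "newtons" is the grip in N (left out, the last holds). Time passes only in rows, so rows that repeat a pose let the fingers close. It gives the time, the measured TCP pose, the force and the opening at its end, in the units of the state.
- monitor.get_state(): the state, without advancing time (a new reading comes with each control period).
- imaging.read_camera(name): name is "side" or "top"; returns the picture (480x640x3 uint8, red, green, blue); there is no depth.
- imaging.calibration(name): a dict with "intrinsics" (3x3 intrinsics, pixels), "cam_to_world" (4x4, takes a point from camera to world coordinates). Camera axes: x right, y up, looking along -z (the intrinsics and any distortion apply to the point x, -y, -z); pixel columns grow to the right and rows downward; lengths in m; the calibration is good to about 2 mm. A picture is of the moment at which its call begins. calibration takes no time and is no camera call.
- workorder.sign_off(): hands the job in, once; it reports no verdict.
The state is a dict: "time": time; "qpos": joint angles; "dq": joint speeds; "joint_efforts": joint torques, N m; "eef_pos": TCP position; "tcp_rot": TCP orientation; "contact_force": force on the tool from outside, world axes, zero at the start; "wrist_torque": the same for the moment, N m; "opening": opening from 0.0 (shut) to 1.0 (fully open).
Only numpy, scipy, OpenCV 4.12 (cv2) and the standard library are available. Lean on these libraries where they do the work, as an engineer would, in place of code of your own. Each camera call takes 0.05 s, during which the arm holds its last target.

## Task

The blue tray of collars stands too far back on the welding bench: take the orange drag hook from its green mat, drop it behind the yellow bar of the tray's handle and drag the tray towards the robot until it sits squarely, about centred, against both brass buttons of the stop fence (how far out the buttons are set must be felt). Keep a light pull of about 10 N on it against the buttons for a second, never more than 20 N, so that it is surely seated and stays on the fence's sprung pin; then unhook without shifting the tray and lay the hook back on its mat, foot down. Touch the tray with the hook only, do not tip or lift it, and leave everything else alone.

Things in the scene. Friction and masses are not known exactly. Their poses are not given: they have to be found in the camera images.
- hook: Loose drag hook, 0.3 kg, lying on the mat. Orange handle 110 long (x -60 to 50), 24 wide (y), 34 high (z 0 to 34); a flat steel bar 14 wide (z 32 to 40) runs on along +x to a downturned hook plate 8 thick (x 156 to 164), 30 wide, z 0 to 40. Origin under the handle, +x towards the plate, +z up. It stands level on the handle's underside and the plate's lower edge (its foot).
- hook_grip (a point): Point inside the hook's orange handle at x 10, y 0, z 22 mm of the hook's frame; grip here from above across the 24 mm width; it is near the balance point.
- hook_tip (a point): Centre of the lower edge of the hook plate, at x 160, y 0, z 0 mm of the hook's frame.
- mat: Green mat on the bench where the hook lies, on the left or the right, 280 x 140 x 4 thick (x, y, z); fixed. Origin at the centre of its underside.
- tray: Blue open steel tray holding two collars, loose, far back on the bench; outside 100 (x) x 150 (y) x 50 high, 0.25 to 0.45 kg plus the collars; dragging takes about 2 to 5 N. Origin at the centre of its underside; the front wall at x -50 faces the robot and carries a yellow handle (see tray_bar).
- tray_bar (a point): Middle of the yellow handle's bar: x -85, y 0, z 48 mm of the tray. The bar is round, 8 thick, parallel to y, 80 long between the 8 mm side bars at y -40 and 40 that join it to the front wall at z 48. The opening between bar and wall is 31 (x -81 to -50) by 72 mm, open above and below.
- fence: Rigid stop fence fixed on the bench between robot and tray, all 20 high: base x -63 to -19, 110 long (y), with two red magnet blocks; ahead of it, on two rods, a dark steel stop head 150 long, 12 thick. The head is clamped 0 to 24 mm out along +x, differently each time and not measured: feel for it. Origin under the head's centre as if 0 out, +x towards the tray.
- fence_face (a point): Midway between the brass button ends if the head were 0 out: x 14, y 0, z 11 mm of the fence. Two buttons, 14 across, at y -35 and 35; their ends are really 0 to 24 further along +x. A white sprung pin midway stands 3 mm past them; it yields at about 1 N. With the tray on both buttons its origin is at x 64 to 88 of the fence, its handle above the head.
- collar0: Steel collar 52 across, 30 high, 0.12 kg, loose in the tray's -y half. Origin at the centre of its underside.
- collar1: Steel collar 52 across, 30 high, 0.12 kg, loose in the tray's +y half. Origin at the centre of its underside.
- tube_stub: Bystander: short metal tube piece standing upright, 48 across, 70 high.
- brush: Bystander: brush lying on the bench.
- hammer: Bystander: hammer lying on the bench.
- spray: Bystander: yellow can standing, 56 across, 140 high.
- square: Bystander: red L-shaped magnet square lying flat, legs 80 long, 16 high.

How it is judged:
By the outcome, as a careful person would: the job done as asked, in the order asked, and still so for the second after the job is handed in, with the robot touching nothing.
It also fails if it takes over 69 s, if anything falls off the work surface, if the arm or the gripper's body presses on something with over 40 N, if the wrist force passes 120 N, or if a joint passes its speed limit or range.

## Working session

There is one attempt and no reset: what is moved stays moved. The work goes in short steps, Python scripts to look and compute and a tool call to move; the robot and the scene stay as the last step left them, time stands still between calls to the robot, and variables do not carry over. Pictures are saved under pics/ and viewed, and the job is handed in when it is done.

Besides the shell and the picture viewer there is one more tool, called after ">>>" as name(argument=value, ...), one argument or row to a line, values as JSON. send_rows: Moves the arm, as the interface text tells. Scaled input: -1 to 1 covers 0.3 m each way for a shift and 360 degrees each way for a turn. Its arguments: {"type":"object","properties":{"rows":{"type":"array"},"jaw":{"type":"number"},"newtons":{"type":"number"}},"required":["rows"]}

```bash
ls; mkdir -p pics; python3 - <<'E'
from plant import monitor, imaging, workorder, ctrl
import cv2
s=monitor.get_state(); print(s)
print(ctrl.tip_reach)
for n in("side","top"):
    im=imaging.read_camera(n); cv2.imwrite(f"pics/{n}0.png",im[:,:,::-1])
    c=imaging.calibration(n); print(n,c)
E
```

```text
pics
{'time': 0.0, 'qpos': array([-1.25502875e+00,  2.87172777e-01,  1.57818371e+00,  1.04046092e-05,
        1.27859702e+00, -1.50006274e-01]), 'dq': array([ 0.0004685 , -0.00095829, -0.0003395 , -0.00034944, -0.0010102 ,
       -0.0006074 ]), 'joint_efforts': array([-1.45182912e-04, -4.05985057e+01, -2.92622674e+01, -1.72472337e-04,
        5.85464193e-03,  2.83941191e-07]), 'eef_pos': array([ 0.30298249, -0.60248751,  0.24693876]), 'tcp_rot': array([ 9.73003854e-01,  2.30785845e-01, -9.27594778e-05, -1.17678509e-03]), 'contact_force': array([ 0.17144921,  0.17366109, -0.08504144]), 'wrist_torque': array([0.0213178 , 0.01934655, 0.03536323]), 'opening': 0.9978351300089311}
0.017
side {'intrinsics': array([[571.7010087 ,   0.        , 321.43939298],
       [  0.        , 571.7010087 , 247.34037907],
       [  0.        ,   0.        ,   1.        ]]), 'cam_to_world': array([[ 0.98202507,  0.15285983, -0.11072775,  0.46800575],
       [-0.18866977,  0.77779499, -0.59953204, -0.8083908 ],
       [-0.00552088,  0.60964647,  0.79265421,  1.0854505 ],
       [ 0.        ,  0.        ,  0.        ,  1.        ]])}
top {'intrinsics': array([[439.4585662 ,   0.        , 321.94021438],
       [  0.        , 439.4585662 , 243.39475379],
       [  0.        ,   0.        ,   1.        ]]), 'cam_to_world': array([[-0.00354934,  0.98999951, -0.14102612,  0.48076615],
       [-0.99996111, -0.00465236, -0.00749245, -0.0041991 ],
       [-0.00807363,  0.14099404,  0.98997752,  1.0271427 ],
       [ 0.        ,  0.        ,  0.        ,  1.        ]])}
```

View pics/side0.png

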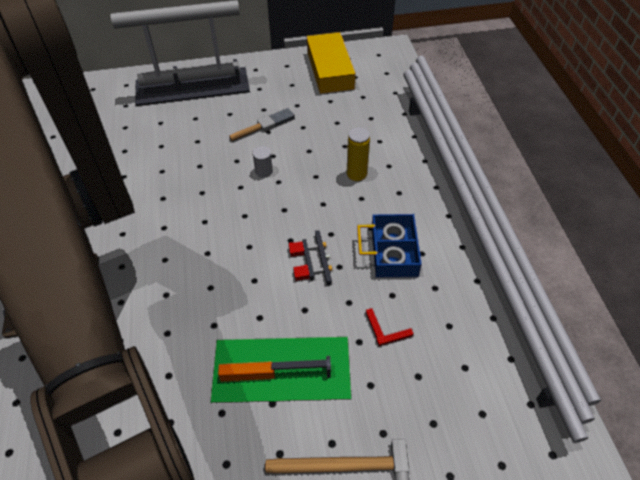

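View pics/top0.png

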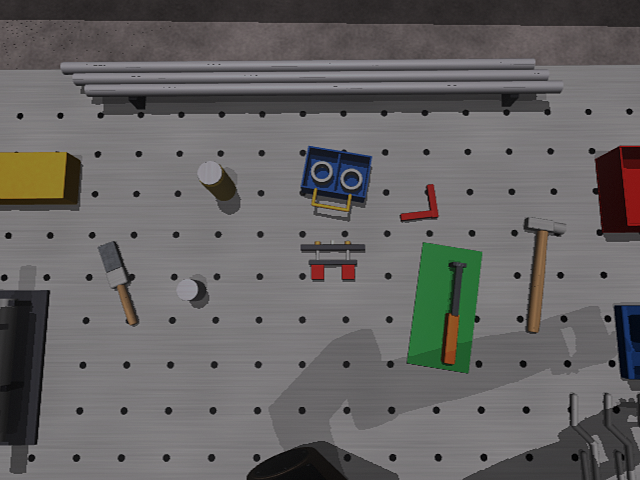

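The side view shows the hook on the green mat (x 212-350, y 338-402), the fence near (315,257) and the tray near (395,245). In the top view these are at (445,310), (333,258) and (336,180). Next I'll measure by colour masks.

```bash
cat > h.py <<'E'
import numpy as np, cv2
from plant import monitor, imaging
def ray(n,u,v):
    c=imaging.calibration(n);K=np.array(c["intrinsics"]);T=np.array(c["cam_to_world"])
    d=np.linalg.inv(K)@[u,v,1]; d=np.array([d[0],-d[1],-d[2]])
    return T[:3,3],T[:3,:3]@d
def onz(n,u,v,z):
    o,d=ray(n,u,v); return o+d*(z-o[2])/d[2]
def proj(n,P):
    c=imaging.calibration(n);K=np.array(c["intrinsics"]);T=np.linalg.inv(np.array(c["cam_to_world"]))
    p=T[:3,:3]@P+T[:3,3]; q=K@[p[0],-p[1],-p[2]]; return q[:2]/q[2]
def tri(a,b):
    (o1,d1),(o2,d2)=ray("top",*a),ray("side",*b)
    A=np.stack([d1,-d2],1); t=np.linalg.lstsq(A,o2-o1,rcond=None)[0]
    p,q=o1+t[0]*d1,o2+t[1]*d2; return (p+q)/2,np.linalg.norm(p-q)
def mask(im,name):
    h=cv2.cvtColor(im,cv2.COLOR_RGB2HSV)
    r={"orange":((6,170,90),(17,255,255)),"green":((45,120,50),(75,255,255)),"blue":((105,130,40),(125,255,255)),
       "yellow":((18,140,90),(30,255,255)),"red":((0,170,80),(4,255,255))}[name]
    return cv2.inRange(h,r[0],r[1])
def crop(im,x0,y0,x1,y1,s,fn):
    cv2.imwrite(fn,cv2.resize(im[y0:y1,x0:x1,::-1],None,fx=s,fy=s,interpolation=cv2.INTER_CUBIC))
E
python3 - <<'E'
from h import *
ims={n:cv2.imread(f"pics/{n}0.png")[:,:,::-1].copy() for n in("side","top")}
np.set_printoptions(precision=4,suppress=True)
for n,im in ims.items():
    for c in("orange","green","blue","yellow","red"):
        m=mask(im,c)
        k,_,st,ce=cv2.connectedComponentsWithStats(m)
        for i in range(1,k):
            if st[i][4]>25:
                pts=np.argwhere(_==i)[:,::-1].astype(np.float32)
                r=cv2.minAreaRect(pts)
                print(n,c,st[i],ce[i].round(1),"box",cv2.boxPoints(r).round(1).tolist())
crop(ims["top"],290,135,390,290,5,"pics/t1.png") if 0 else crop(ims["top"],290,135,390,255,6,"pics/t1.png")
crop(ims["top"],290,225,380,290,8,"pics/t2.png")
crop(ims["top"],400,235,490,380,4,"pics/t3.png")
crop(ims["side"],280,205,430,290,5,"pics/s1.png")
E
```

```text
side orange [219 362  55  14 586] [245.4 368.6] box [[218.5, 364.3999938964844], [272.6000061035156, 361.79998779296875], [273.1000061035156, 372.8999938964844], [219.10000610351562, 375.5]]
side green [ 211  337  140   65 6797] [284.5 369.5] box [[209.5, 339.79998779296875], [348.70001220703125, 336.3999938964844], [350.20001220703125, 399.20001220703125], [211.0, 402.6000061035156]]
side blue [ 373  215   48   62 1799] [396.2 246.8] box [[373.0, 215.0], [420.0, 215.0], [420.0, 276.0], [373.0, 276.0]]
side blue [389 257  10   4  32] [393.  258.5] box [[389.0, 260.0], [389.0, 257.0], [398.0, 257.0], [398.0, 260.0]]
side yellow [ 307   32   48   47 1586] [329.8  55. ] box [[305.29998779296875, 35.900001525878906], [339.5, 25.100000381469727], [354.8999938964844, 73.69999694824219], [320.6000061035156, 84.5]]
side yellow [358 224  19  31 162] [363.9 240.4] box [[356.70001220703125, 225.10000610351562], [373.8999938964844, 223.8000030517578], [376.1000061035156, 253.8000030517578], [359.0, 255.10000610351562]]
side red [289 242  15  12 141] [295.7 247.1] box [[289.0, 242.0], [303.0, 242
[... 1565 characters left out ...]
8], [313.6000061035156, 187.60000610351562], [351.3999938964844, 193.89999389648438], [348.5, 211.10000610351562]]
top red [619 148  21  78 931] [631.1 193.2] box [[619.0, 148.0], [636.5999755859375, 146.1999969482422], [644.7000122070312, 224.39999389648438], [627.0999755859375, 226.1999969482422]]
top red [401 184  37  36 385] [424.2 207.5] box [[397.8999938964844, 187.3000030517578], [434.29998779296875, 183.8000030517578], [437.3999938964844, 216.0], [401.0, 219.5]]
top red [311 265  13  14 169] [317.5 271.5] box [[311.0, 265.0], [323.0, 265.0], [323.0, 278.0], [311.0, 278.0]]
top red [342 265  13  14 171] [347.6 271.5] box [[342.0, 265.0], [354.0, 265.0], [354.0, 278.0], [342.0, 278.0]]
```

```bash
python3 - <<'E'
import cv2,numpy as np
a=[cv2.imread(f"pics/{n}.png") for n in("t1","t2","t3","s1")]
print([x.shape for x in a])
E
```

```text
[(720, 600, 3), (520, 720, 3), (580, 360, 3), (425, 750, 3)]
```

View pics/t1.png

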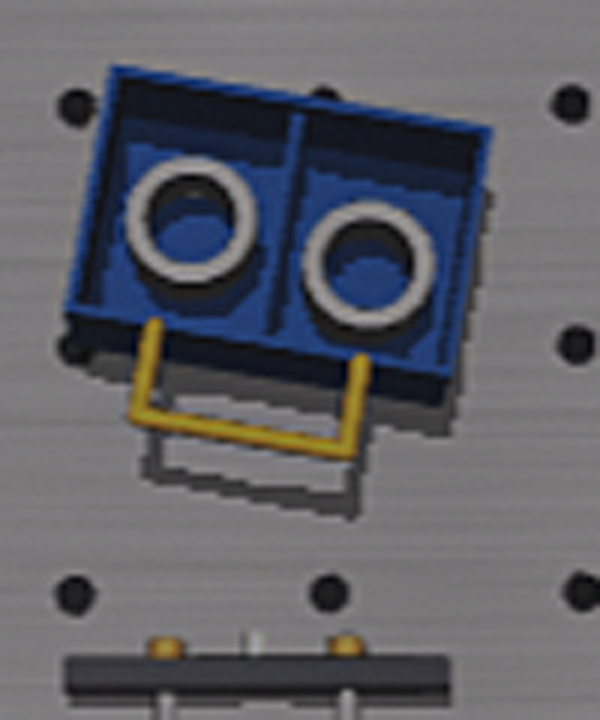

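View pics/t2.png

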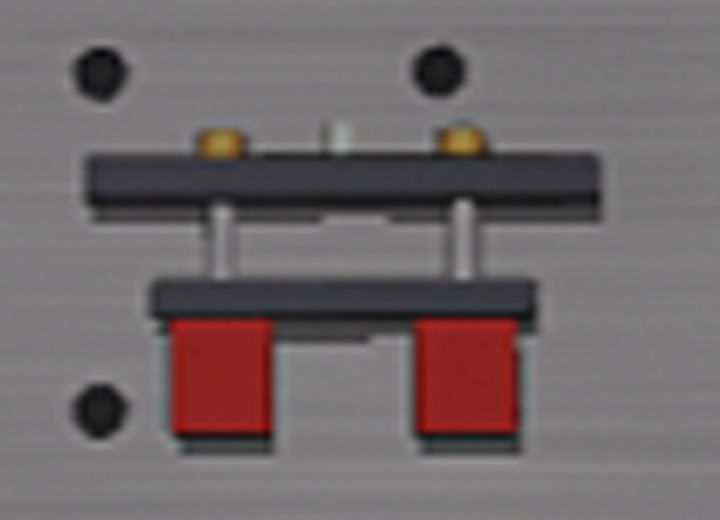

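View pics/t3.png

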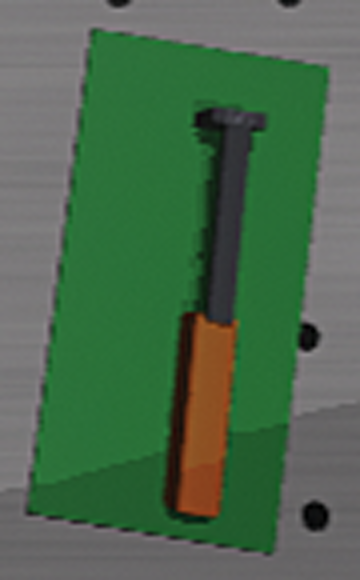

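View pics/s1.png

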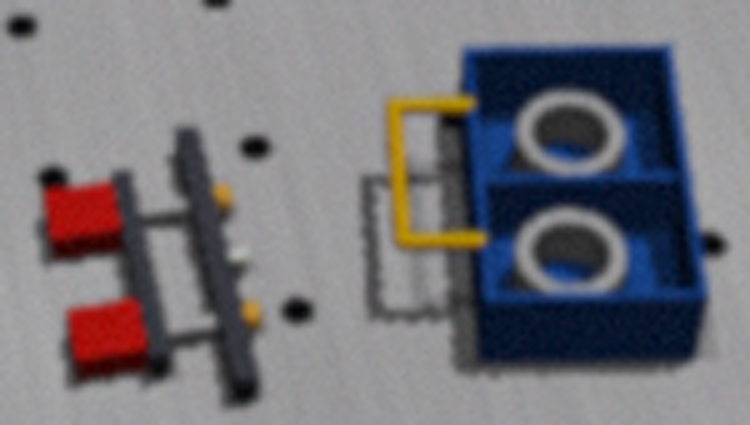

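t1 shows the tray yawed about 10° with its handle bar ends at (135,413) and (352,450). t2 shows the fence head square at rows 155-190. t3 shows the hook nearly along +x, on the mat's right half. s1 agrees with these. Now I'll convert to world coordinates.

```bash
cat > m1.py <<'E'
from h import *
np.set_printoptions(precision=4,suppress=True)
def C(n,ox,oy,s,z,pts): return np.array([onz(n,(U+.5)/s-.5+ox,(V+.5)/s-.5+oy,z) for U,V in pts])
def an(a): return np.degrees(np.arctan2(a[1],a[0]))
t=C("top",290,135,6,.05,[(112,66),(493,128),(448,372),(66,310)]); print("tray",t,t.mean(0),an(t[0]-t[3]),an(t[0]-t[1])-90,np.linalg.norm(t[0]-t[1]),np.linalg.norm(t[0]-t[3]))
b=C("top",290,135,6,.05,[(135,413),(352,450)]);print("bar",b,b.mean(0),np.linalg.norm(b[0]-b[1]),an(b[0]-b[1])-90)
s=C("side",280,205,5,.05,[(466,48),(672,48),(704,296),(488,300)]);print("tray side",s,s.mean(0),an(s[1]-s[0]),an(s[0]-s[3])-90)
b=C("side",280,205,5,.05,[(396,103),(403,240)]);print("bar side",b.mean(0),b)
f=C("top",290,225,8,.02,[(88,155),(600,155),(600,193),(88,193)]);print("head",f,f.mean(0),an(f[0]-f[1])-90)
f=C("top",290,225,8,.011,[(220,128),(462,126)]);print("buttons",f,f.mean(0))
f=C("top",290,225,8,.02,[(151,280),(537,280),(172,433),(518,433)]);print("base",f,f.mean(0),an(f[0]-f[1])-90)
k=C("top",400,235,4,.044,[(233,130),(220,318)]);print("hookbar",k,an(k[0]-k[1]))
k=C("top",400,235,4,.044,[(195,112),(267,112)]);print("plate",k,k.mean(0),an(k[0]-k[1])-90)
k=C("top",400,235,4,.038,[(193,315),(237,322),(218,516),(178,512)]);print("handle",k,k.mean(0))
g=C("top",0,0,1,.004,[(406.5,364.6),(422.6,242.2),(483.8,250.2),(467.7,372.6)]);print("mat",g,g.mean(0),an(g[1]-g[0]))
E
python3 m1.py
```

```text
tray [[ 0.8493  0.0341  0.05  ]
 [ 0.8235 -0.1126  0.05  ]
 [ 0.7273 -0.0936  0.05  ]
 [ 0.7523  0.0516  0.05  ]] [ 0.7881 -0.0301  0.05  ] -10.211823824757209 -9.99722512679213 0.14896816929382933 0.09856527903946205
bar [[ 0.712   0.0253  0.05  ]
 [ 0.6972 -0.0568  0.05  ]] [ 0.7046 -0.0157  0.05  ] 0.08342035695932383 -10.199815960407093
tray side [[ 0.752   0.0492  0.05  ]
 [ 0.8485  0.0302  0.05  ]
 [ 0.8207 -0.1134  0.05  ]
 [ 0.7256 -0.0969  0.05  ]] [ 0.7867 -0.0327  0.05  ] -11.1491653174767 -10.22576966358622
bar side [ 0.7037 -0.0173  0.05  ] [[ 0.7114  0.0224  0.05  ]
 [ 0.6961 -0.0569  0.05  ]]
head [[ 0.6232  0.0529  0.02  ]
 [ 0.6225 -0.0951  0.02  ]
 [ 0.6114 -0.095   0.02  ]
 [ 0.6121  0.0529  0.02  ]] [ 0.6173 -0.0211  0.02  ] -0.26866827552331074
buttons [[ 0.6323  0.0149  0.011 ]
 [ 0.6325 -0.0558  0.011 ]] [ 0.6324 -0.0205  0.011 ]
base [[ 0.5868  0.0347  0.02  ]
 [ 0.5863 -0.0764  0.02  ]
 [ 0.5427  0.0286  0.02  ]
 [ 0.5423 -0.0703  0.02  ]] [ 0.5645 -0.0209  0.02  ] -0.25197782487028064
hookbar [[ 0.5658 -0.3007  0.044 ]
 [ 0.462  -0.2886  0.044 ]] -6.61254827538299
plate [[ 0.576  -0.2799  0.044 ]
 [ 0.5758 -0.3201  0.044 ]] [ 0.5759 -0.3     0.044 ] -0.2487261849896072
handle [[ 0.4636 -0.2755  0.038 ]
 [ 0.4597 -0.2997  0.038 ]
 [ 0.3552 -0.2844  0.038 ]
 [ 0.3574 -0.2627  0.038 ]] [ 0.4089 -0.2805  0.038 ]
mat [[ 0.349  -0.1865  0.004 ]
 [ 0.6282 -0.2328  0.004 ]
 [ 0.6087 -0.3751  0.004 ]
 [ 0.3311 -0.3236  0.004 ]] [ 0.4793 -0.2795  0.004 ] -9.416555208015913
```

The measurements agree between views and with the given sizes:

| Item | Position (x, y) | Yaw | Note |
|---|---|---|---|
| Tray | (0.788, -0.031) | about -10° | |
| Bar middle | (0.704, -0.016) | | |
| Fence | y = -0.021 | -0.3° | buttons at x ≈ 0.632 |
| Hook grip | (0.424, -0.2825) | -7° | |

Next I move above the hook.

>>> send_rows(
  rows=[
    [0.4, 1, -0.3, -0.094],
    [0.4, 1, -0.3, -0.094],
    [0.4, 1, -0.3, -0.094],
    [0.4, 1, -0.3, -0.094],
    [0.4, 1, -0.3, -0.094],
    [0.4, 1, -0.3, -0.094],
    [0.4, 1, -0.3, -0.094],
    [0.4, 1, -0.3, -0.094],
  ],
  jaw=0,
  newtons=60,
)

```text
time: 1.1
eef_pos: [0.4232, -0.3038, 0.1586]
tcp_rot: [0.998, -0.062, 0.0, 0.0]
contact_force: [0.5, 0.1, -0.5]
opening: 0.997
```

>>> send_rows(
  rows=[
    [0.003, 0.067, -0.15, 0],
    [0.003, 0.067, -0.25, 0],
    [0.003, 0.067, -0.35, 0],
    [0.003, 0.067, -0.4, 0],
    [0.003, 0.067, -0.437, 0],
    [0.003, 0.067, -0.437, 0],
    [0.003, 0.067, -0.437, 0],
  ],
)

```text
time: 1.98
eef_pos: [0.4247, -0.2837, 0.0282]
tcp_rot: [0.998, -0.062, 0.001, 0.001]
contact_force: [-0.0, 0.6, -0.5]
opening: 0.998
```

```bash
python3 - <<'E'
from h import *
im=imaging.read_camera("side"); crop(im,180,280,400,430,3.5,"pics/s2.png")
E
```

```text
(no output)
```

View pics/s2.png

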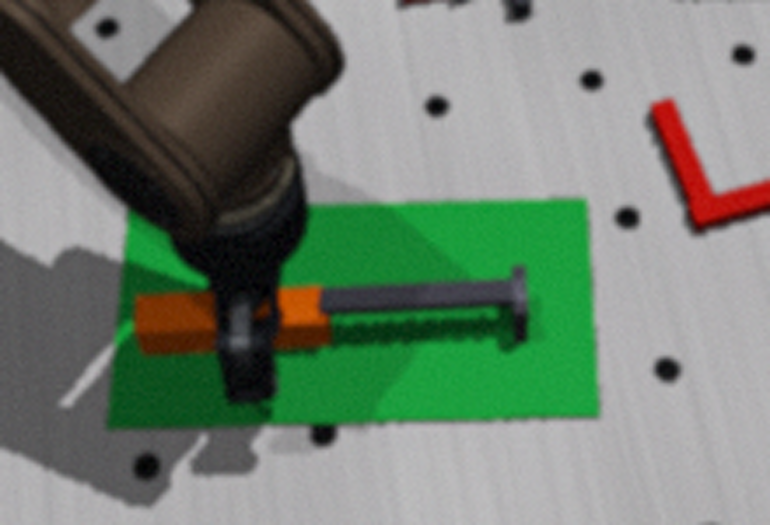

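The side view shows the fingers straddling the orange handle at (245,340), slightly ahead of its middle, as planned. I'll close the jaws.

>>> send_rows(
  rows=[
    [0, 0, 0, 0],
    [0, 0, 0, 0],
    [0, 0, 0, 0],
    [0, 0, 0, 0],
    [0, 0, 0, 0],
    [0, 0, 0, 0],
    [0, 0, 0, 0],
    [0, 0, 0, 0],
  ],
  jaw=1,
  newtons=70,
)

```text
time: 3.02
eef_pos: [0.4244, -0.2832, 0.0276]
tcp_rot: [0.998, -0.062, 0.0, 0.0]
contact_force: [-1.4, 0.7, 5.4]
opening: 0.27
```

>>> send_rows(
  rows=[
    [0, 0, 0.1, 0],
    [0, 0, 0.25, 0],
    [0, 0, 0.4, 0],
    [0, 0, 0.4, 0],
    [0, 0, 0.4, 0],
  ],
)

```text
time: 3.65
eef_pos: [0.4229, -0.2817, 0.1449]
tcp_rot: [0.998, -0.062, -0.002, -0.001]
contact_force: [0.4, 0.5, -2.9]
opening: 0.265
```

```bash
python3 - <<'E'
from h import *
s=monitor.get_state(); print(s["eef_pos"],s["contact_force"],s["wrist_torque"])
im=imaging.read_camera("side"); crop(im,180,260,400,410,3.5,"pics/s3.png")
im=imaging.read_camera("top"); crop(im,390,225,500,375,4,"pics/t4.png")
E
```

```text
[ 0.42290322 -0.281741    0.14490258] [ 0.38485764  0.544459   -2.91589877] [ 0.02827458 -0.03919101 -0.02948018]
```

View pics/s3.png

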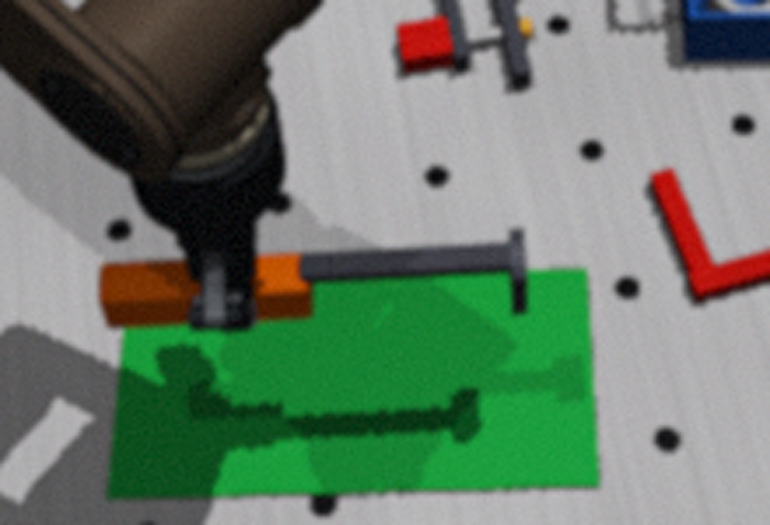

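View pics/t4.png

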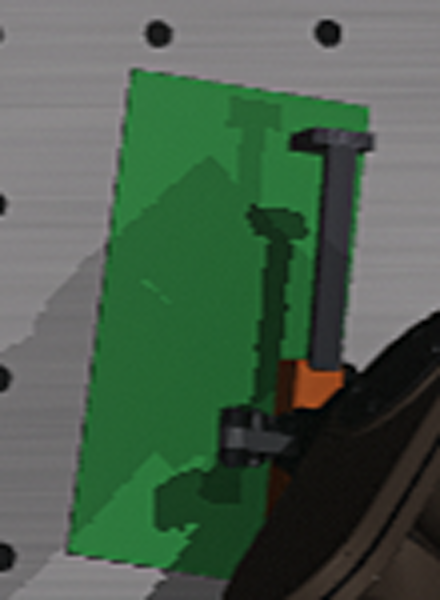

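```bash
python3 - <<'E'
from m1 import C,an
from h import *
a=C("top",390,225,4,.1613,[(290,134),(374,134),(340,150),(325,366)])
print("----");print(a,(a[0]+a[1])/2,an(a[2]-a[3]),an(a[0]-a[1])-90)
b=C("side",180,260,3.5,.1613,[(517,232),(517,255),(302,267)]);print(b,an(b[1]-b[2]))
e=np.radians(-7.1);print("pred tip",np.array([.4229,-.2817])+.15*np.array([np.cos(e),np.sin(e)]))
E
```

```text
tray [[ 0.8493  0.0341  0.05  ]
 [ 0.8235 -0.1126  0.05  ]
 [ 0.7273 -0.0936  0.05  ]
 [ 0.7523  0.0516  0.05  ]] [ 0.7881 -0.0301  0.05  ] -10.211823824757209 -9.99722512679213 0.14896816929382933 0.09856527903946205
bar [[ 0.712   0.0253  0.05  ]
 [ 0.6972 -0.0568  0.05  ]] [ 0.7046 -0.0157  0.05  ] 0.08342035695932383 -10.199815960407093
tray side [[ 0.752   0.0492  0.05  ]
 [ 0.8485  0.0302  0.05  ]
 [ 0.8207 -0.1134  0.05  ]
 [ 0.7256 -0.0969  0.05  ]] [ 0.7867 -0.0327  0.05  ] -11.1491653174767 -10.22576966358622
bar side [ 0.7037 -0.0173  0.05  ] [[ 0.7114  0.0224  0.05  ]
 [ 0.6961 -0.0569  0.05  ]]
head [[ 0.6232  0.0529  0.02  ]
 [ 0.6225 -0.0951  0.02  ]
 [ 0.6114 -0.095   0.02  ]
 [ 0.6121  0.0529  0.02  ]] [ 0.6173 -0.0211  0.02  ] -0.26866827552331074
buttons [[ 0.6323  0.0149  0.011 ]
 [ 0.6325 -0.0558  0.011 ]] [ 0.6324 -0.0205  0.011 ]
base [[ 0.5868  0.0347  0.02  ]
 [ 0.5863 -0.0764  0.02  ]
 [ 0.5427  0.0286  0.02  ]
 [ 0.5423 -0.0703  0.02  ]] [ 0.5645 -0.0209  0.02  ] -0.25197782487028064
hookbar [[ 0.5658 -0.3007  0.044 ]
 [ 0.462  -0.2886  0.044 ]] -6.61254827538299
plate [[ 0.576  -0.2799  0.044 ]
 [ 0.5758 -0.3201  0.044 ]] [ 0.5759 -0.3     0.044 ] -0.2487261849896072
handle [[ 0.4636 -0.2755  0.038 ]
 [ 0.4597 -0.2997  0.038 ]
 [ 0.3552 -0.2844  0.038 ]
 [ 0.3574 -0.2627  0.038 ]] [ 0.4089 -0.2805  0.038 ]
mat [[ 0.349  -0.1865  0.004 ]
 [ 0.6282 -0.2328  0.004 ]
 [ 0.6087 -0.3751  0.004 ]
 [ 0.3311 -0.3236  0.004 ]] [ 0.4793 -0.2795  0.004 ] -9.416555208015913
----
[[ 0.5734 -0.2745  0.1613]
 [ 0.5732 -0.3159  0.1613]
 [ 0.5654 -0.2987  0.1613]
 [ 0.4603 -0.286   0.1613]] [ 0.5733 -0.2952  0.1613] -6.924079483841675 -0.2535063200243002
[[ 0.5733 -0.2911  0.1613]
 [ 0.5706 -0.3045  0.1613]
 [ 0.4593 -0.29    0.1613]] -7.437065827773635
pred tip [ 0.5717 -0.3002]
```

The hook is held level and agrees with the prediction (bar line within 1 mm). Next I move above the tray handle.

>>> send_rows(
  rows=[
    [0.1, 0.19, 0, -0.002],
    [0.2, 0.38, 0, -0.004],
    [0.3, 0.57, 0, -0.006],
    [0.4, 0.76, 0, -0.008],
    [0.47, 0.9, 0, -0.008],
    [0.505, 0.964, 0, -0.008],
    [0.505, 0.964, 0, -0.008],
    [0.505, 0.964, -0.1, -0.008],
    [0.505, 0.964, -0.15, -0.008],
    [0.505, 0.964, -0.15, -0.008],
    [0.505, 0.964, -0.15, -0.008],
  ],
)

```text
time: 5.12
eef_pos: [0.576, 0.0055, 0.1029]
tcp_rot: [0.996, -0.088, 0.001, 0.0]
contact_force: [0.2, 1.0, -2.8]
opening: 0.265
```

```bash
sed -i '/^t=C/,$d' m1.py; python3 - <<'E'
from h import *
im=imaging.read_camera("side"); crop(im,260,180,440,300,4.4,"pics/s4.png")
im=imaging.read_camera("top"); crop(im,280,130,400,250,4.8,"pics/t5.png")
s=monitor.get_state(); print(s["eef_pos"],s["contact_force"],s["tcp_rot"])
E
```

```text
[0.57642133 0.00577009 0.10351426] [ 0.12013194  0.33133501 -2.63438423] [ 9.96150334e-01 -8.76537928e-02  1.14526225e-03  1.14024895e-04]
```

View pics/s4.png

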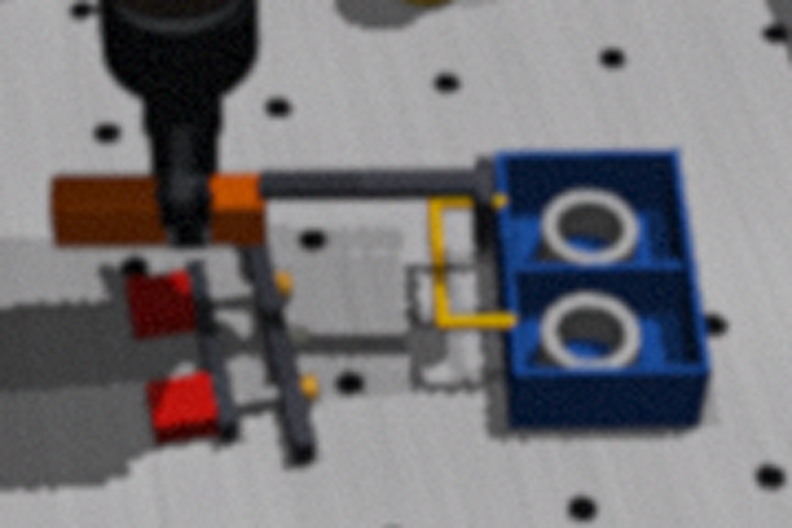

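View pics/t5.png

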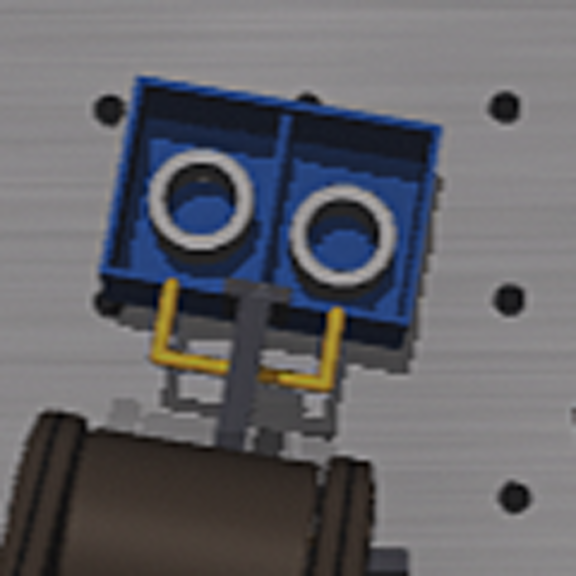

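The top view shows the plate's top at (258,290) and the flat bar crossing the yellow bar at (240,370). I'll compute both positions with their heights.

```bash
python3 - <<'E'
from m1 import *
p=C("top",280,130,4.8,.120,[(224,287),(292,297)]);print(p,p.mean(0))
k=C("top",280,130,4.8,.12,[(257,310),(231,444)]);print(k,an(k[0]-k[1]))
b=C("top",280,130,4.8,.052,[(157,357),(330,385)]);print(b.mean(0))
e=np.radians(-10.1);print(np.array([.5764,.0058])+.15*np.array([np.cos(e),np.sin(e)]))
E
```

```text
[[ 0.7257 -0.0069  0.12  ]
 [ 0.721  -0.0369  0.12  ]] [ 0.7233 -0.0219  0.12  ]
[[ 0.7152 -0.0214  0.12  ]
 [ 0.6551 -0.0096  0.12  ]] -11.108715510264611
[ 0.7032 -0.0161  0.052 ]
[ 0.7241 -0.0205]
```

>>> send_rows(
  rows=[
    [0, 0.005, -0.04, 0],
    [0, 0.005, -0.08, 0],
    [0, 0.005, -0.12, 0],
    [0, 0.005, -0.15, 0],
    [0, 0.005, -0.17, 0],
    [0, 0.005, -0.17, 0],
    [0, 0.005, -0.17, 0],
  ],
)

```text
time: 6.1
eef_pos: [0.576, 0.0077, 0.0516]
tcp_rot: [0.996, -0.087, 0.0, 0.0]
contact_force: [-0.6, 0.8, -3.3]
opening: 0.265
```

```bash
python3 - <<'E'
from h import *
im=imaging.read_camera("side"); crop(im,260,180,440,300,4.4,"pics/s5.png")
im=imaging.read_camera("top"); crop(im,280,130,400,250,4.8,"pics/t6.png")
s=monitor.get_state(); print(s["eef_pos"],s["contact_force"],s["tcp_rot"])
E
```

```text
[0.57605278 0.00765501 0.05181515] [-0.35165161 -0.41625063 -3.18749678] [ 9.96170363e-01 -8.74315521e-02  5.74854718e-04  4.54655779e-05]
```

View pics/s5.png

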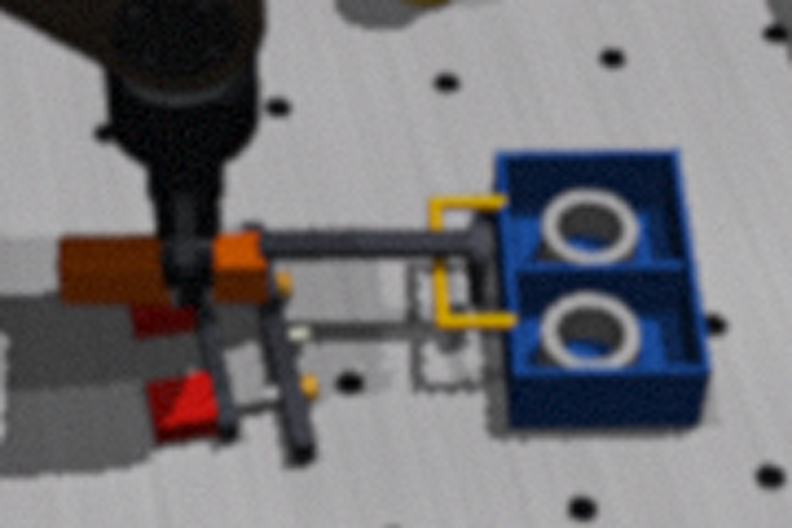

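View pics/t6.png

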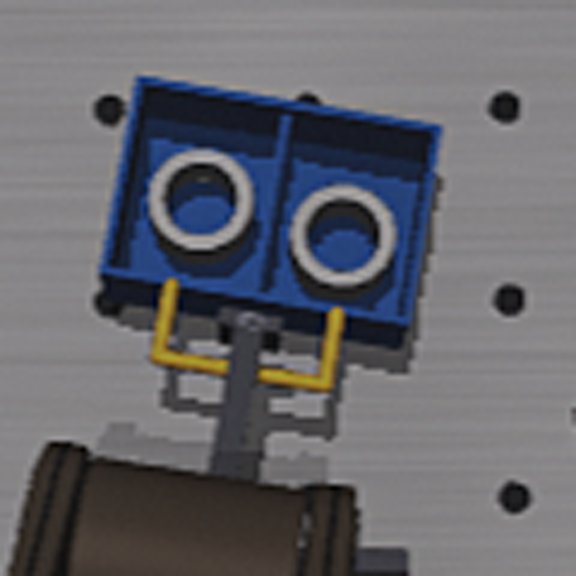

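The plate stands in the opening behind the yellow bar: the flat bar crosses it at (243,370) in the top view and (445,245) in the side view. Next I compute drag waypoints.

```bash
python3 - <<'E'
import numpy as np
np.set_printoptions(precision=4,suppress=True)
A=np.array([.576,.0077])
for s in np.linspace(0,1,9):
    M=np.array([.704,-.016])+s*np.array([-.08,-.005]); y=-10.1+s*9.8; e=np.radians(y)
    T=M-.142*np.array([np.cos(e),np.sin(e)])
    d=T-A; print(s,M,y,T,"norm",d/.3,(y+10.1)/360)
E
```

```text
0.0 [ 0.704 -0.016] -10.1 [0.5642 0.0089] norm [-0.0393  0.004 ] 0.0
0.125 [ 0.694  -0.0166] -8.875 [0.5537 0.0053] norm [-0.0743 -0.0081] 0.0034027777777777767
0.25 [ 0.684  -0.0173] -7.6499999999999995 [0.5433 0.0017] norm [-0.1091 -0.0202] 0.006805555555555556
0.375 [ 0.674  -0.0179] -6.424999999999999 [ 0.5329 -0.002 ] norm [-0.1437 -0.0323] 0.010208333333333335
0.5 [ 0.664  -0.0185] -5.199999999999999 [ 0.5226 -0.0056] norm [-0.1781 -0.0444] 0.013611111111111112
0.625 [ 0.654  -0.0191] -3.9749999999999996 [ 0.5123 -0.0093] norm [-0.2122 -0.0566] 0.017013888888888887
0.75 [ 0.644  -0.0198] -2.749999999999999 [ 0.5022 -0.0129] norm [-0.2461 -0.0688] 0.02041666666666667
0.875 [ 0.634  -0.0204] -1.5249999999999986 [ 0.4921 -0.0166] norm [-0.2798 -0.081 ] 0.02381944444444445
1.0 [ 0.624 -0.021] -0.29999999999999893 [ 0.482  -0.0203] norm [-0.3133 -0.0932] 0.027222222222222224
```

>>> send_rows(
  rows=[
    [-0.02, 0.002, 0, 0],
    [-0.032, 0.003, 0, 0],
    [-0.04, 0.003, 0, 0],
    [-0.05, 0, 0, 0.001],
    [-0.063, -0.004, 0, 0.0023],
    [-0.075, -0.008, 0, 0.0034],
    [-0.092, -0.014, 0, 0.005],
    [-0.109, -0.02, 0, 0.0068],
    [-0.126, -0.026, 0, 0.0085],
    [-0.144, -0.032, 0, 0.0102],
    [-0.161, -0.038, 0, 0.0119],
    [-0.178, -0.044, 0, 0.0136],
    [-0.178, -0.044, 0, 0.0136],
  ],
)

```text
time: 7.82
eef_pos: [0.5214, -0.0055, 0.0511]
tcp_rot: [0.999, -0.045, -0.001, -0.0]
contact_force: [1.3, -0.7, -2.4]
opening: 0.272
```

```bash
python3 - <<'E'
from h import *
im=imaging.read_camera("side"); crop(im,240,180,440,310,4,"pics/s6.png")
im=imaging.read_camera("top"); crop(im,280,130,400,270,4.2,"pics/t7.png")
s=monitor.get_state(); print(s["eef_pos"],s["contact_force"],s["tcp_rot"])
E
```

```text
[ 0.521397   -0.00534677  0.05096541] [-0.31172928  0.37327195 -2.83622585] [ 9.98993782e-01 -4.48368054e-02 -1.03392410e-03 -1.25024220e-04]
```

View pics/s6.png

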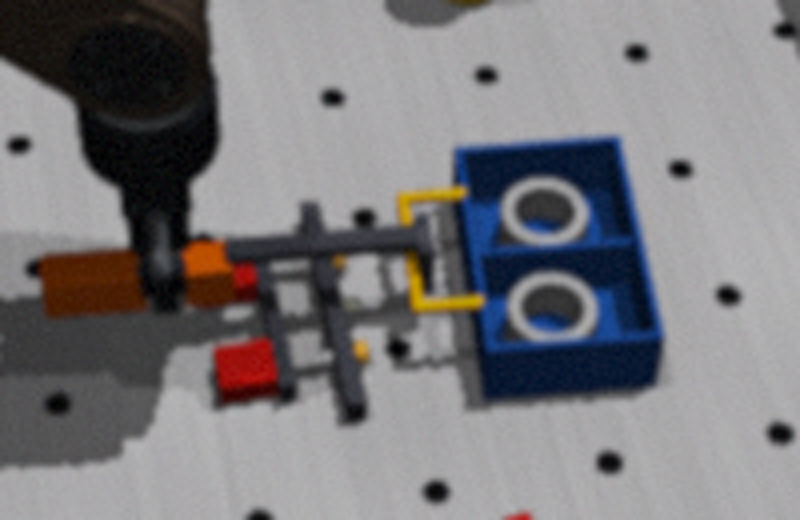

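View pics/t7.png

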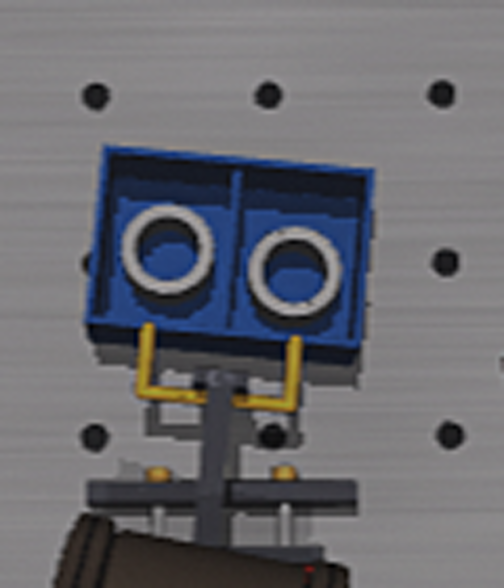

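The tray follows and its yaw has roughly halved. Its rim corners in the top crop are at (105,146), (374,168), (357,347) and (88,325).

```bash
python3 - <<'E'
from m1 import *
t=C("top",280,130,4.2,.05,[(105,146),(374,168),(357,347),(88,325)]); print(t.mean(0),an(t[0]-t[3]),an(t[1]-t[2]),an(t[0]-t[1])-90)
b=C("top",280,130,4.2,.05,[(142,391),(293,405)]);print("bar",b.mean(0),an(b[0]-b[1])-90)
f=C("top",280,130,4.2,.02,[(88,481),(357,481)]);print("head front",f.mean(0))
E
```

```text
[ 0.7474 -0.0262  0.05  ] -5.12492142886757 -6.294077844849292 -5.197182785640521
bar [ 0.6633 -0.0183  0.05  ] -5.674498366175115
head front [ 0.6224 -0.0212  0.02  ]
```

>>> send_rows(
  rows=[
    [-0.017, -0.006, 0, 0.0018],
    [-0.034, -0.012, 0, 0.0036],
    [-0.051, -0.018, 0, 0.0054],
    [-0.068, -0.025, 0, 0.0073],
    [-0.085, -0.031, 0, 0.0091],
    [-0.102, -0.037, 0, 0.0109],
    [-0.119, -0.043, 0, 0.0127],
    [-0.135, -0.049, 0, 0.0145],
    [-0.135, -0.049, 0, 0.0145],
    [-0.135, -0.049, 0, 0.0145],
  ],
)

```text
time: 9.18
eef_pos: [0.4811, -0.02, 0.051]
tcp_rot: [1.0, 0.001, -0.001, -0.0]
contact_force: [0.0, -0.2, -3.9]
opening: 0.267
```

```bash
python3 - <<'E'
from h import *
im=imaging.read_camera("side"); crop(im,220,180,420,310,4,"pics/s7.png")
im=imaging.read_camera("top"); crop(im,280,140,400,280,4.2,"pics/t8.png")
s=monitor.get_state(); print(s["eef_pos"],s["contact_force"],s["tcp_rot"])
E
```

```text
[ 0.48139924 -0.02001157  0.05110165] [ 0.49997207 -0.5137363  -2.72931923] [ 9.99999484e-01  9.03424936e-04 -4.55849727e-04 -9.28540205e-05]
```

View pics/s7.png

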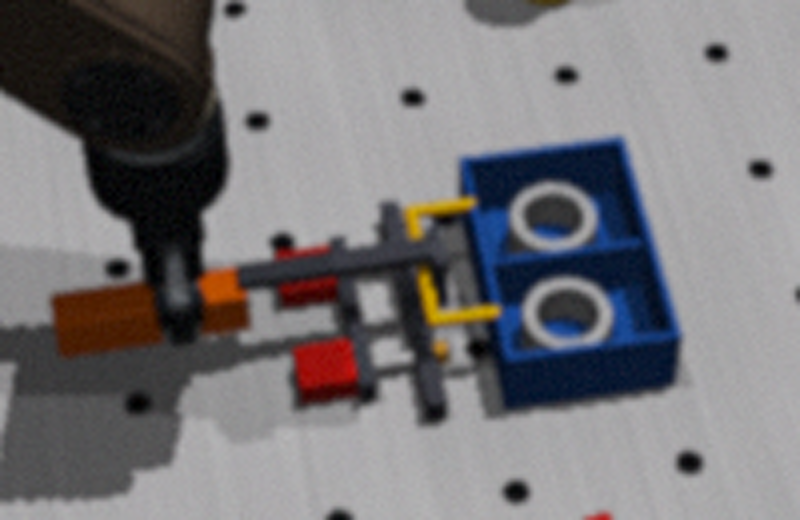

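View pics/t8.png

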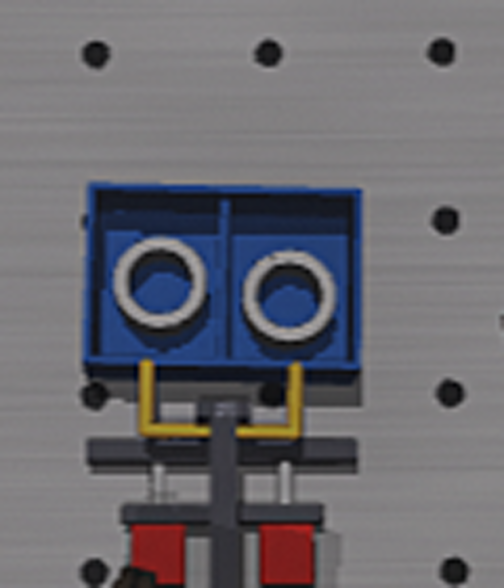

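The tray is now almost square. The corners are at (89,184), (362,190), (358,367) and (84,362), and the bar ends are at (147,430) and (296,432).

```bash
python3 - <<'E'
from m1 import *
t=C("top",280,140,4.2,.05,[(89,184),(362,190),(358,367),(84,362)]); print(t.mean(0),an(t[0]-t[3]),an(t[1]-t[2]),an(t[0]-t[1])-90,an(t[3]-t[2])-90)
b=C("top",280,140,4.2,.05,[(147,430),(296,432)]);print("bar",b.mean(0),an(b[0]-b[1])-90)
f=C("top",280,140,4.2,.02,[(88,439),(357,439)]);print("head front",f.mean(0))
E
```

```text
[ 0.7077 -0.0217  0.05  ] -1.3777075761172624 -2.265024128593527 -1.631038371384136 -1.3496217757178783
bar [ 0.6225 -0.0202  0.05  ] -1.0477157318970711
head front [ 0.6224 -0.0212  0.02  ]
```

>>> send_rows(
  rows=[
    [-0.012, -0.003, 0, 0.001],
    [-0.024, -0.007, 0, 0.002],
    [-0.036, -0.011, 0, 0.0032],
    [-0.048, -0.014, 0, 0.004],
    [-0.06, -0.014, 0, 0.004],
    [-0.06, -0.014, 0, 0.004],
    [-0.06, -0.014, 0, 0.004],
  ],
)

```text
time: 10.15
eef_pos: [0.4633, -0.0243, 0.0512]
tcp_rot: [1.0, 0.013, -0.001, -0.0]
contact_force: [0.5, -0.8, -3.4]
opening: 0.266
```

```bash
python3 - <<'E'
from h import *
im=imaging.read_camera("top"); crop(im,285,155,385,280,6,"pics/t9.png") if 0 else crop(im,285,160,385,260,6,"pics/t9.png")
s=monitor.get_state(); print(s["eef_pos"],s["contact_force"],s["tcp_rot"])
E
```

```text
[ 0.46327557 -0.02427382  0.05108611] [ 0.64936347  0.2856225  -3.75381251] [ 9.99909782e-01  1.34194911e-02 -5.77428821e-04 -1.12168216e-04]
```

View pics/t9.png

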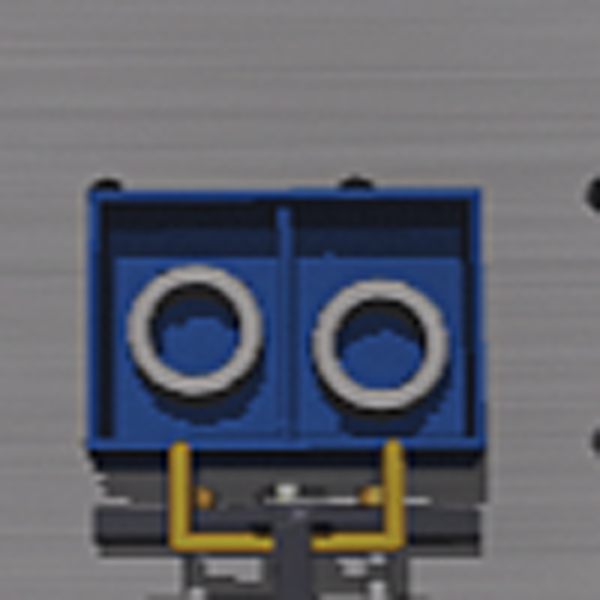

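The top crop shows the tray square, about 8 mm short of the buttons at (203,495) and (370,495). The white pin shows at (286,490). The corners are at (92,190), (482,189), (486,446) and (88,446).

```bash
python3 - <<'E'
from m1 import *
t=C("top",285,160,6,.05,[(92,190),(482,189),(486,446),(88,446)]); print(t.mean(0),an(t[0]-t[3]),an(t[1]-t[2]),an(t[0]-t[1])-90,an(t[3]-t[2])-90)
b=C("top",285,160,6,.05,[(180,541),(393,541)]);print("bar",b.mean(0),an(b[0]-b[1])-90)
f=C("top",285,160,6,.02,[(95,509),(481,509)]);print("head front",f.mean(0),an(f[0]-f[1])-90)
f=C("top",285,160,6,.011,[(203,488),(370,488)]);print("button",f.mean(0))
print(t)
E
```

```text
[ 0.6909 -0.0208  0.05  ] -0.670039242734885 -0.1255849789603345 -0.1753352079449968 -0.27946165270330425
bar [ 0.6055 -0.02    0.05  ] -0.2624397250165913
head front [ 0.6217 -0.0212  0.02  ] -0.2681539236395736
button [ 0.6313 -0.0208  0.011 ]
[[ 0.7406  0.0531  0.05  ]
 [ 0.7401 -0.0953  0.05  ]
 [ 0.6411 -0.0951  0.05  ]
 [ 0.6418  0.0543  0.05  ]]
```

>>> send_rows(
  rows=[
    [0.012, 0, 0, 0],
    [0.012, 0.008, 0, -0.0025],
    [0.012, 0.015, 0, -0.0049],
    [0.012, 0.015, 0, -0.0049],
    [0.004, 0.015, 0, -0.0049],
    [0, 0.015, 0, -0.0049],
    [-0.004, 0.015, 0, -0.0049],
    [-0.008, 0.015, 0, -0.0049],
    [-0.012, 0.015, 0, -0.0049],
    [-0.015, 0.015, 0, -0.0049],
    [-0.018, 0.015, 0, -0.0049],
    [-0.018, 0.015, 0, -0.0049],
    [-0.018, 0.015, 0, -0.0049],
  ],
)

```text
time: 11.82
eef_pos: [0.4584, -0.0199, 0.0513]
tcp_rot: [1.0, -0.002, 0.0, 0.0]
contact_force: [3.4, 0.0, -4.4]
opening: 0.268
```

```bash
python3 - <<'E'
from h import *
s=monitor.get_state(); print(s["eef_pos"],s["contact_force"],s["tcp_rot"],s["wrist_torque"])
E
```

```text
[ 0.45842129 -0.0199354   0.05133282] [ 3.42868523  0.04051444 -4.43678641] [ 9.99997728e-01 -2.12396112e-03  1.68609996e-04  5.90868790e-05] [ 0.02646119 -0.34268698  0.03378499]
```

>>> send_rows(
  rows=[
    [-0.003, 0, 0, 0],
    [-0.003, 0, 0, 0],
    [-0.003, 0, 0, 0],
  ],
)

```text
time: 12.2
eef_pos: [0.4575, -0.0199, 0.0513]
tcp_rot: [1.0, -0.002, 0.0, 0.0]
contact_force: [2.4, 0.5, -3.4]
opening: 0.269
```

>>> send_rows(
  rows=[
    [-0.003, 0, 0, 0],
    [-0.003, 0, 0, 0],
    [-0.003, 0, 0, 0],
  ],
)

```text
time: 12.58
eef_pos: [0.4565, -0.0199, 0.0513]
tcp_rot: [1.0, -0.002, 0.0, 0.0]
contact_force: [3.3, -0.4, -3.5]
opening: 0.269
```

>>> send_rows(
  rows=[
    [-0.003, 0, 0, 0],
    [-0.003, 0, 0, 0],
    [-0.003, 0, 0, 0],
  ],
)

```text
time: 12.95
eef_pos: [0.4557, -0.0199, 0.0513]
tcp_rot: [1.0, -0.002, 0.0, 0.0]
contact_force: [4.3, 1.4, -3.4]
opening: 0.266
```

>>> send_rows(
  rows=[
    [-0.0025, 0, 0, 0],
    [-0.0025, 0, 0, 0],
    [-0.0025, 0, 0, 0],
  ],
)

```text
time: 13.32
eef_pos: [0.4549, -0.0199, 0.0513]
tcp_rot: [1.0, -0.002, 0.0, 0.0]
contact_force: [3.8, -0.7, -3.7]
opening: 0.267
```

>>> send_rows(
  rows=[
    [-0.0025, 0, 0, 0],
    [-0.0025, 0, 0, 0],
    [-0.0025, 0, 0, 0],
  ],
)

```text
time: 13.7
eef_pos: [0.4541, -0.0199, 0.0513]
tcp_rot: [1.0, -0.002, 0.0, 0.0]
contact_force: [3.8, 0.3, -2.8]
opening: 0.267
```

```bash
python3 - <<'E'
from h import *
im=imaging.read_camera("top"); crop(im,285,160,385,260,6,"pics/t10.png")
s=monitor.get_state(); print(s["eef_pos"],s["contact_force"],s["wrist_torque"])
E
```

```text
[ 0.45410118 -0.01988342  0.05125831] [ 4.13444588  0.3330914  -2.99140429] [ 0.07411158 -0.53854211  0.09896365]
```

View pics/t10.png

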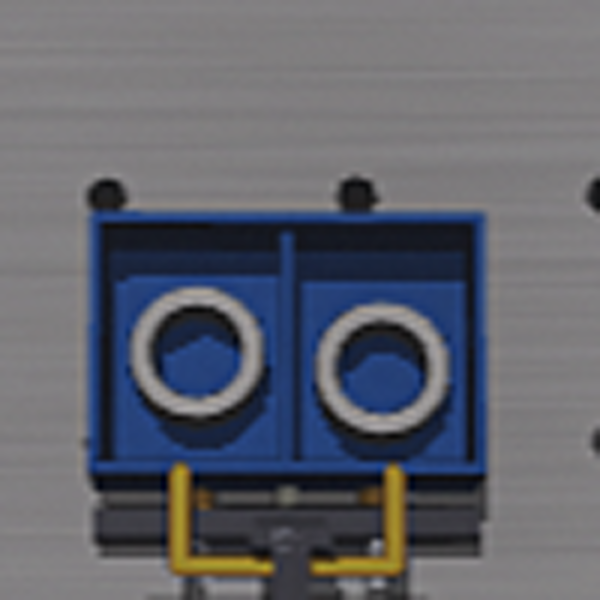

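The tray is square, and the buttons at row 495 are almost covered by its front wall. The pin is being met, so I continue in 0.5 mm steps.

>>> send_rows(
  rows=[
    [-0.002, 0, 0, 0],
    [-0.002, 0, 0, 0],
    [-0.002, 0, 0, 0],
  ],
)

```text
time: 14.12
eef_pos: [0.4536, -0.0199, 0.0513]
tcp_rot: [1.0, -0.002, 0.0, 0.0]
contact_force: [5.3, 0.8, -4.1]
opening: 0.27
```

>>> send_rows(
  rows=[
    [-0.002, 0, 0, 0],
    [-0.002, 0, 0, 0],
    [-0.002, 0, 0, 0],
  ],
)

```text
time: 14.5
eef_pos: [0.4534, -0.02, 0.0514]
tcp_rot: [1.0, -0.002, 0.001, 0.0]
contact_force: [5.2, 0.7, -4.1]
opening: 0.27
```

>>> send_rows(
  rows=[
    [-0.002, 0, 0, 0],
    [-0.002, 0, 0, 0],
    [-0.002, 0, 0, 0],
  ],
)

```text
time: 14.88
eef_pos: [0.4533, -0.0201, 0.0515]
tcp_rot: [1.0, -0.002, 0.001, 0.0]
contact_force: [7.5, 0.1, -5.7]
opening: 0.268
```

```bash
python3 - <<'E'
from h import *
im=imaging.read_camera("side"); crop(im,260,190,420,310,5,"pics/s8.png")
s=monitor.get_state(); print(s["eef_pos"],s["contact_force"],s["wrist_torque"],s["tcp_rot"])
im=imaging.read_camera("top"); crop(im,285,160,385,260,6,"pics/t11.png")
s=monitor.get_state(); print(s["eef_pos"],s["contact_force"],s["wrist_torque"])
E
```

```text
[ 0.45331489 -0.02010793  0.05155724] [ 7.1560838  -0.38813731 -3.83663156] [ 0.02341721 -0.82197225  0.11560586] [ 9.99996746e-01 -2.13759524e-03  1.36412545e-03  2.79018376e-04]
[ 0.45331302 -0.02010686  0.05153781] [ 7.06806461 -0.29928669 -4.94395413] [ 0.04342095 -0.89989589  0.08056454]
```

View pics/s8.png

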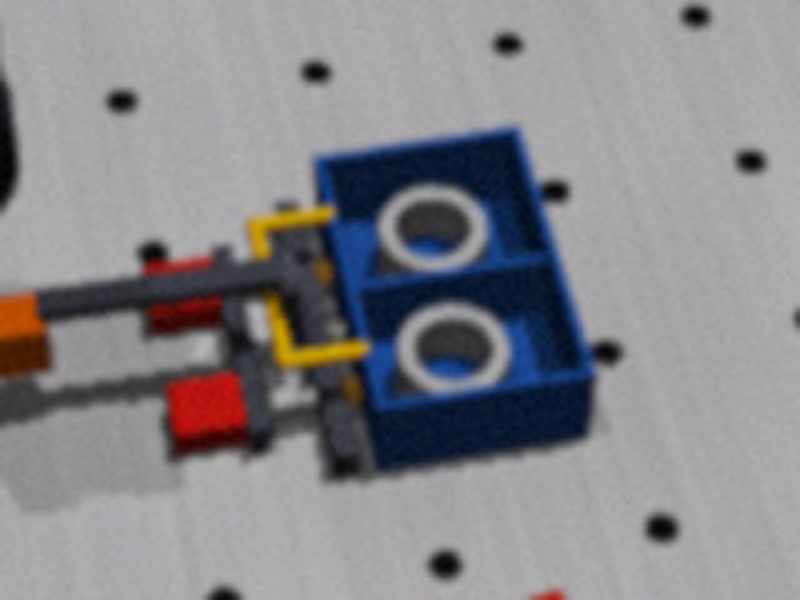

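View pics/t11.png

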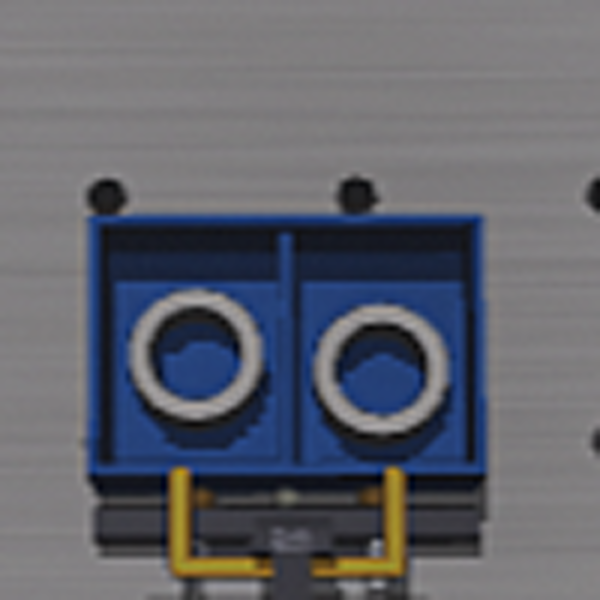

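Both views show the front wall on both buttons, and the TCP has stalled at x = 0.4533 while the force rises, so the buttons have been felt. I add a little pull and hold.

>>> send_rows(
  rows=[
    [-0.0015, 0, 0, 0],
    [-0.0015, 0, 0, 0],
    [-0.0015, 0, 0, 0],
  ],
)

```text
time: 15.35
eef_pos: [0.4533, -0.0202, 0.0517]
tcp_rot: [1.0, -0.002, 0.002, 0.0]
contact_force: [9.9, -0.3, -6.3]
opening: 0.267
```

```bash
python3 - <<'E'
from h import *
for i in range(3):
    imaging.read_camera("top");s=monitor.get_state(); print(s["eef_pos"],s["contact_force"],s["wrist_torque"])
E
```

```text
[ 0.45323067 -0.0201422   0.05163114] [ 8.72704757  1.17401466 -6.15894942] [ 0.08677066 -0.96322768  0.10622643]
[ 0.45323463 -0.02012834  0.05163402] [ 8.67855588 -0.38520256 -5.29653335] [ 0.07955177 -0.98478034  0.16368191]
[ 0.45326703 -0.02016485  0.05165204] [ 8.03096749 -0.43743185 -5.79029785] [ 0.12173109 -0.99641186  0.11679887]
```

>>> send_rows(
  rows=[
    [-0.0008, 0, 0, 0],
    [-0.0008, 0, 0, 0],
    [-0.0008, 0, 0, 0],
    [-0.0008, 0, 0, 0],
    [-0.0008, 0, 0, 0],
    [-0.0008, 0, 0, 0],
  ],
)

```text
time: 16.25
eef_pos: [0.4532, -0.0202, 0.0517]
tcp_rot: [1.0, -0.002, 0.002, 0.0]
contact_force: [9.0, 0.1, -6.6]
opening: 0.267
```

>>> send_rows(
  rows=[
    [0, 0, 0, 0],
    [0, 0, 0, 0],
    [0, 0, 0, 0],
    [0, 0, 0, 0],
    [0, 0, 0, 0],
    [0, 0, 0, 0],
  ],
)

```text
time: 17.0
eef_pos: [0.4532, -0.0202, 0.0517]
tcp_rot: [1.0, -0.002, 0.002, 0.0]
contact_force: [10.1, 0.1, -6.6]
opening: 0.27
```

```bash
python3 - <<'E'
from h import *
im=imaging.read_camera("top"); crop(im,285,160,385,260,6,"pics/t12.png");s=monitor.get_state(); print(s["eef_pos"],s["contact_force"],s["wrist_torque"])
im=imaging.read_camera("side"); crop(im,260,190,420,310,5,"pics/s9.png")
s=monitor.get_state(); print(s["eef_pos"],s["contact_force"],s["wrist_torque"])
E
```

```text
[ 0.45323271 -0.02016746  0.05171156] [ 9.79257367 -0.4313726  -6.73152321] [ 0.12805116 -1.01469897  0.11548174]
[ 0.45325542 -0.02019652  0.05171679] [10.33052385 -0.10964492 -6.59574404] [ 0.07038333 -1.017856    0.1518701 ]
```

View pics/s9.png

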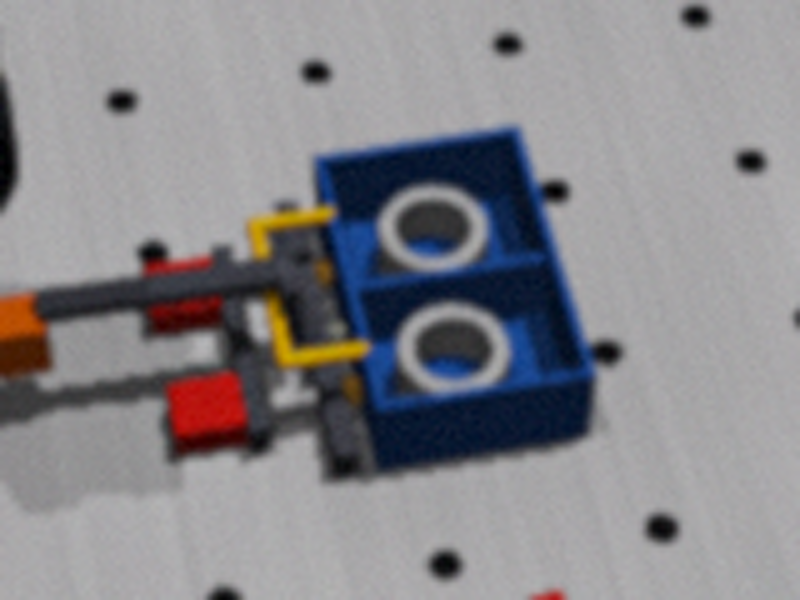

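View pics/t12.png

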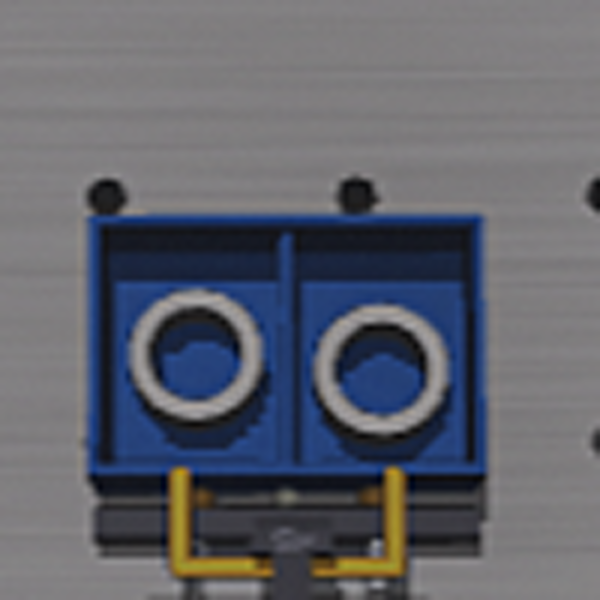

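The tray stays flat on both buttons, unchanged from the last pictures, with 9–10 N held for over 1.5 s. Now I ease off and move the plate to the middle of the opening.

>>> send_rows(
  rows=[
    [0.003, 0, 0, 0],
    [0.006, 0, 0, 0],
    [0.009, 0, 0, 0],
    [0.013, 0, 0, 0],
    [0.02, 0, 0, 0],
    [0.03, 0, 0, 0],
    [0.042, 0, 0, 0],
    [0.042, 0, 0, 0],
    [0.042, 0, 0, 0],
  ],
)

```text
time: 18.23
eef_pos: [0.4641, -0.0198, 0.0511]
tcp_rot: [1.0, -0.002, -0.0, -0.0]
contact_force: [-0.2, -0.2, -3.0]
opening: 0.264
```

```bash
python3 - <<'E'
from h import *
im=imaging.read_camera("top"); crop(im,285,160,385,260,6,"pics/t13.png");s=monitor.get_state(); print(s["eef_pos"],s["contact_force"],s["wrist_torque"],s["tcp_rot"])
E
```

```text
[ 0.46407805 -0.01983797  0.05115115] [-0.02580977  0.02511196 -3.56717886] [ 0.01371032 -0.03935122  0.06097769] [ 9.99997780e-01 -2.09989467e-03 -1.71768056e-04 -3.83730065e-05]
```

View pics/t13.png

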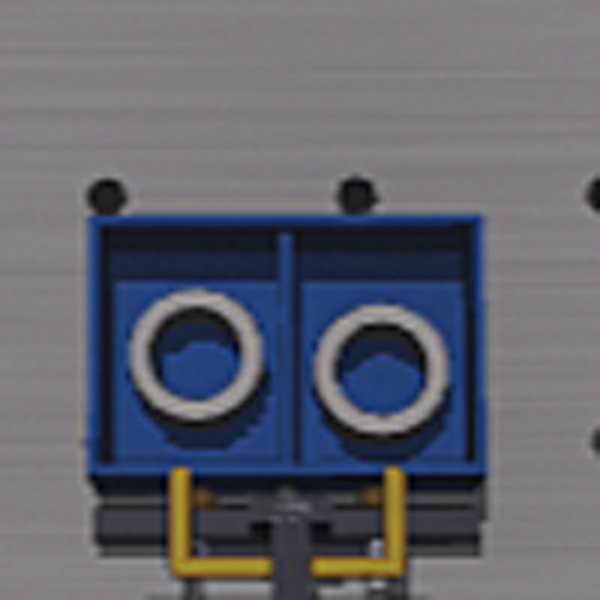

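The tray has not moved and the hook is free, with the plate mid-opening at (293,505) and zero side force. I lift straight up.

>>> send_rows(
  rows=[
    [0, 0, 0.03, 0],
    [0, 0, 0.07, 0],
    [0, 0, 0.12, 0],
    [0, 0, 0.2, 0],
    [0, 0, 0.3, 0],
    [0, 0, 0.32, 0],
    [0, 0, 0.32, 0],
    [0, 0, 0.32, 0],
  ],
)

```text
time: 19.27
eef_pos: [0.4632, -0.0196, 0.1459]
tcp_rot: [1.0, -0.002, -0.001, -0.0]
contact_force: [-0.3, -0.4, -2.9]
opening: 0.267
```

```bash
python3 - <<'E'
from h import *
im=imaging.read_camera("side"); crop(im,200,170,420,330,3.6,"pics/s10.png")
s=monitor.get_state(); print(s["eef_pos"],s["contact_force"],s["wrist_torque"],s["tcp_rot"])
E
```

```text
[ 0.46321254 -0.01963676  0.14579931] [-0.18345967 -0.07128056 -2.59352936] [-0.00167689 -0.00944993 -0.02068614] [ 9.99996704e-01 -2.13611937e-03 -1.37703364e-03 -3.63708861e-04]
```

View pics/s10.png

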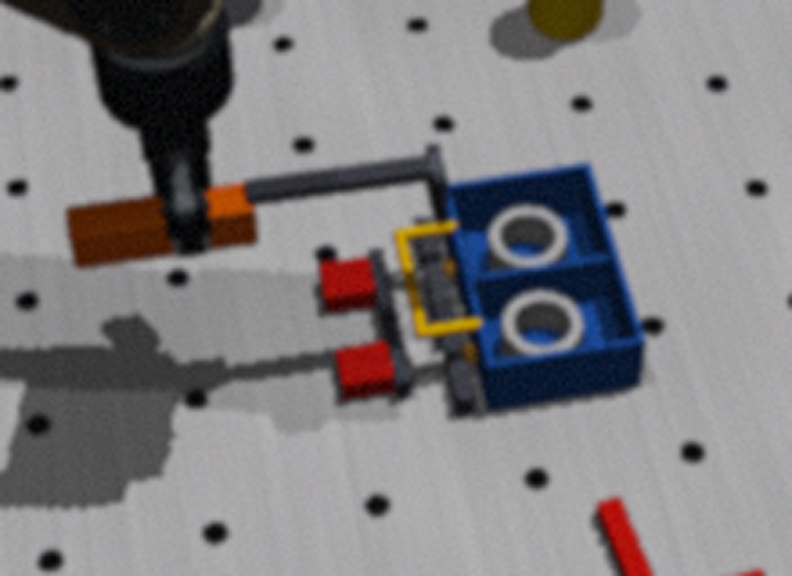

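The hook is clear and the tray stays on the fence. I carry the hook back over the mat.

>>> send_rows(
  rows=[
    [-0.01, -0.12, 0, -0.003],
    [-0.03, -0.3, 0, -0.008],
    [-0.05, -0.48, 0, -0.013],
    [-0.07, -0.66, 0, -0.018],
    [-0.09, -0.8, 0, -0.022],
    [-0.094, -0.855, 0, -0.022],
    [-0.094, -0.855, -0.15, -0.022],
    [-0.094, -0.855, -0.28, -0.022],
    [-0.094, -0.855, -0.35, -0.022],
    [-0.094, -0.855, -0.365, -0.022],
    [-0.094, -0.855, -0.365, -0.022],
    [-0.094, -0.855, -0.365, -0.022],
  ],
)

```text
time: 20.82
eef_pos: [0.4369, -0.2769, 0.039]
tcp_rot: [0.997, -0.071, 0.001, 0.001]
contact_force: [0.3, -0.0, -2.7]
opening: 0.27
```

```bash
python3 - <<'E'
from h import *
im=imaging.read_camera("side"); crop(im,180,280,400,430,3.5,"pics/s11.png")
s=monitor.get_state(); print(s["eef_pos"],s["contact_force"],s["wrist_torque"],s["tcp_rot"])
E
```

```text
[ 0.43685322 -0.27693488  0.03906229] [ 0.17123055 -0.03126267 -2.21372716] [ 0.00730356 -0.01757188  0.03020074] [ 9.97474688e-01 -7.10110485e-02  1.02515629e-03  7.91679271e-04]
```

View pics/s11.png

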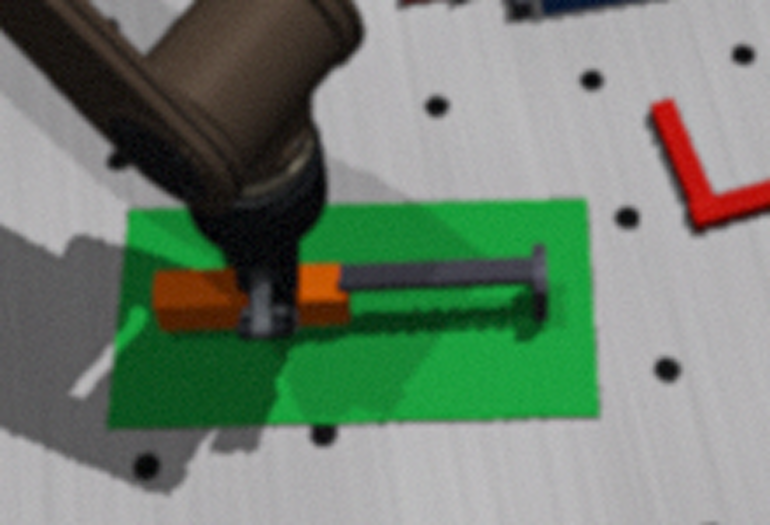

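The hook is level above the mat and within its outline: plate at (540,285), handle end at (152,300). I lower it gently.

>>> send_rows(
  rows=[
    [0, 0, -0.012, 0],
    [0, 0, -0.024, 0],
    [0, 0, -0.032, 0],
    [0, 0, -0.032, 0],
    [0, 0, -0.032, 0],
  ],
)

```text
time: 21.5
eef_pos: [0.4359, -0.2764, 0.028]
tcp_rot: [0.997, -0.071, -0.0, -0.0]
contact_force: [-1.1, -0.2, -2.4]
opening: 0.269
```

>>> send_rows(
  rows=[
    [0, 0, -0.003, 0],
    [0, 0, -0.003, 0],
    [0, 0, -0.003, 0],
  ],
)

```text
time: 21.88
eef_pos: [0.4361, -0.2764, 0.0276]
tcp_rot: [0.997, -0.071, -0.0, 0.0]
contact_force: [-3.0, 1.5, 3.3]
opening: 0.265
```

>>> send_rows(
  rows=[
    [0, 0, -0.003, 0],
    [0, 0, -0.003, 0],
    [0, 0, -0.003, 0],
  ],
)

```text
time: 22.25
eef_pos: [0.4361, -0.2765, 0.0276]
tcp_rot: [0.997, -0.071, -0.0, -0.0]
contact_force: [-5.3, 4.5, 10.0]
opening: 0.273
```

>>> send_rows(
  rows=[
    [0, 0, 0.004, 0],
    [0, 0, 0.004, 0],
    [0, 0, 0.004, 0],
  ],
)

```text
time: 22.62
eef_pos: [0.4361, -0.2765, 0.0277]
tcp_rot: [0.997, -0.071, 0.0, 0.0]
contact_force: [-0.9, 0.8, 2.8]
opening: 0.272
```

>>> send_rows(
  rows=[
    [0, 0, 0, 0],
    [0, 0, 0, 0],
    [0, 0, 0, 0],
    [0, 0, 0, 0],
    [0, 0, 0, 0],
    [0, 0, 0, 0],
    [0, 0, 0, 0],
  ],
  jaw=0,
)

```text
time: 23.5
eef_pos: [0.436, -0.2763, 0.0275]
tcp_rot: [0.997, -0.071, 0.0, -0.0]
contact_force: [0.1, -0.3, -0.1]
opening: 1.003
```

>>> send_rows(
  rows=[
    [0, 0, 0.05, 0],
    [0, 0, 0.15, 0],
    [0, 0, 0.3, 0],
    [0, 0, 0.5, 0],
    [0, -0.2, 0.6, 0],
    [0, -0.4, 0.6, 0],
    [0, -0.6, 0.6, 0],
    [0, -0.8, 0.6, 0],
    [0, -0.9, 0.6, 0],
    [0, -0.9, 0.6, 0],
    [0, -0.9, 0.6, 0],
  ],
)

```text
time: 24.88
eef_pos: [0.4361, -0.5455, 0.2079]
tcp_rot: [0.997, -0.071, 0.0, -0.0]
contact_force: [-0.3, 0.6, 0.0]
opening: 1.003
```

```bash
python3 - <<'E'
from h import *
ims={n:imaging.read_camera(n) for n in("side","top")}
for n in ims: cv2.imwrite(f"pics/{n}_end.png",ims[n][:,:,::-1])
crop(ims["top"],285,160,385,290,4.5,"pics/t14.png"); crop(ims["top"],395,235,495,380,4,"pics/t15.png")
crop(ims["side"],180,190,440,410,3,"pics/s12.png")
s=monitor.get_state(); print(s["eef_pos"],s["contact_force"],s["opening"])
E
```

```text
[ 0.43634964 -0.54502303  0.20796812] [0.23883192 0.06888923 0.24591255] 0.9991851624342155
```

View pics/t14.png

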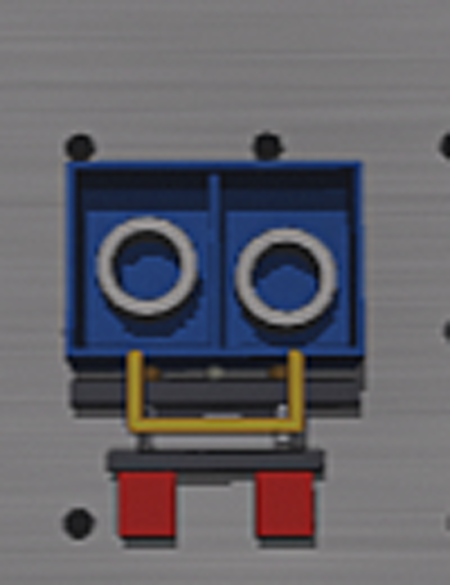

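View pics/t15.png

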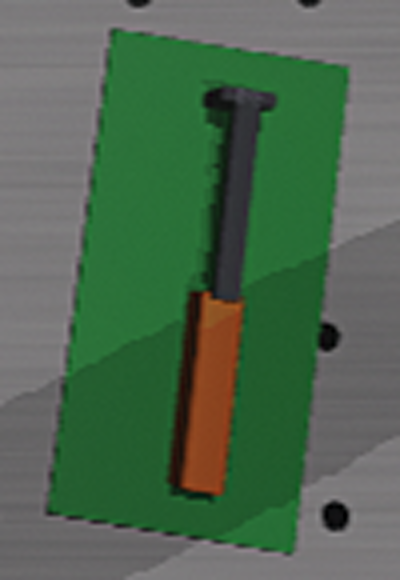

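View pics/s12.png

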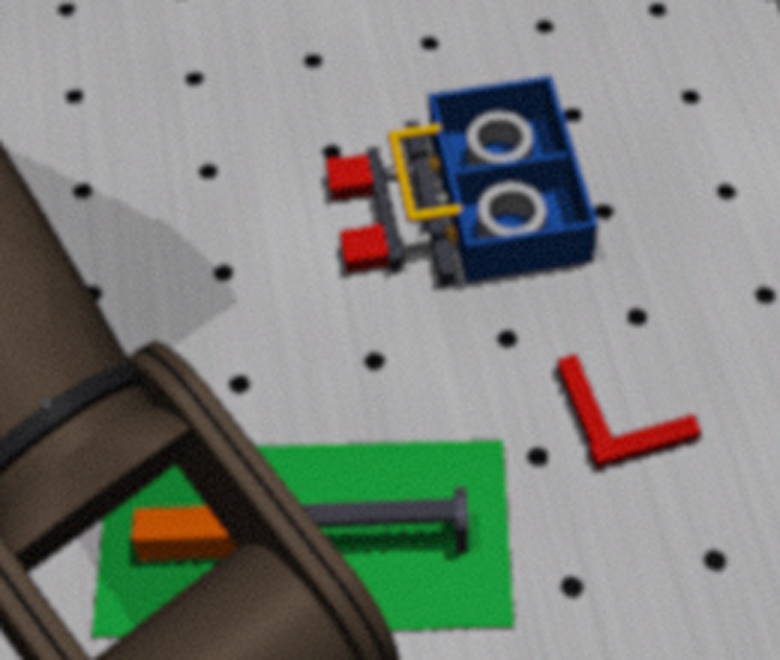

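The top crop shows the tray on the fence with rim corners (67,162), (362,162), (364,355) and (66,355). The hook lies on the mat with room all round. I'll check the numbers and then hand in.

```bash
python3 - <<'E'
from m1 import *
t=C("top",285,160,4.5,.05,[(68,163),(362,163),(364,354),(67,354)]); print("tray",t.mean(0),an(t[0]-t[1])-90,an(t[3]-t[2])-90)
f=C("top",285,160,4.5,.02,[(72,381),(360,381)]);print("head front",f.mean(0),an(f[0]-f[1])-90)
for n in("top0","top_end"):
    im=cv2.imread(f"pics/{n}.png")[:,:,::-1].copy()
    k,l,st,ce=cv2.connectedComponentsWithStats(mask(im,"red"))
    print([c.round(1).tolist() for c,s in zip(ce[1:],st[1:]) if s[4]>100])
E
```

```text
tray [ 0.6804 -0.0208  0.05  ] -0.3211304100460808 -0.2747556974390335
head front [ 0.6221 -0.0212  0.02  ] -0.26830299470678654
[[631.1, 193.2], [424.2, 207.5], [317.5, 271.5], [347.6, 271.5]]
[[631.1, 193.2], [424.2, 207.5], [317.5, 271.5], [347.6, 271.5]]
```

```bash
python3 -c "
from plant import workorder
print(workorder.sign_off())"
```

```text
the job is handed in; nothing more can be done
None
```

The tray now sits against both brass buttons, and the hook is back on its mat, foot down. I handed the job in at about 25 s, against the 69 s limit.

- **Drag and seating:** I dropped the hook behind the yellow bar and dragged the tray in while turning it about 10° square. I felt the buttons when the tool stalled at x ≈ 0.453 m as the pull rose. I then held a pull of 9–10 N for about 1.5 s; the highest reading was 10.3 N.
- **Unhooking and return:** I eased the hook into the middle of the opening and lifted it straight up, and the pictures showed no shift of the tray. I laid the hook on the mat about 1 cm from where it first lay. It pressed down on the mat with about 13 N for a moment before I released it.
- **Last checks:** The top view puts the tray centre at (0.680, -0.021) with yaw -0.3°. The fence centre is at y -0.021 with yaw -0.3°. The tray's front wall lies within about 1 mm of where the button ends should be, judged from the stop head's position.
- **Other objects:** The red square and the fence's magnet blocks have not moved. I did not measure the other bystanders again, but the arm went nowhere near the tube, brush or spray can. It passed over the hammer only well above bench height.
- **During the hold:** The wrist also read about 3.5 N of extra downward force, which I take to be friction on the bar. The pictures showed no tipping.

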